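Dial the green filter into the microscope lamp

ROBOT

A 6-joint arm with a two-finger parallel gripper is mounted at the origin on the work surface. World frame = base frame: x ahead of the robot, y to its left, z up, the work surface at z = 0. Lengths are in mm, angles in rad, forces in N, time in s.
With the tool pointing down it reaches from about 350 to 875 mm from the base axis. Payload 4.2 kg.
Tool frame: the origin (TCP) lies midway between the tips of the shut fingers; the grasp point (between the pads) lies 19 mm behind it; z points along the fingers, y is the line along which they close (so a half turn about z gives the same grasp; the last joint's range is limited). The gripper opens to 85 mm and grips with 20 to 120 N. Pads are 22 mm wide; open, the fingers measure 114 mm over their backs; the gripper's body (76 mm by 85 mm) begins 54 mm behind the grasp point. The pads swing forward as they close: fully open they stand 13 mm farther back than shut.
Start: joints at [1.503, 0.385, 0.008, 0, -1.194, -0.259], TCP at [200.601, 591.911, 231.312] pointing down, gripper open.
Joint ranges: [-3.14, 3.14], [-1.21, 2.06], [-1.07, 1.41], [-3.16, 2.05], [-2.99, -0.16], [-3.1, 3.1]. Speed limits (rad/s): [2.79, 2.79, 3.14, 3.14, 3.14, 3.14].

INTERFACE

Orientations are given as a unit quaternion [x, y, z, w].
In Python, from bench import read_state, get_image, job_done gives the robot as it stands.
- The arm moves only by the shell command python3 -m jog 'ROWS'. ROWS is JSON, a list of rows, each a list of 3 entries, a list of its own where there are three numbers: the shift along the world's x, y, z scaled (see below), then the turn, a rotation vector about the world's x, y, z scaled (see below), then the gripper's target within -1 to 1 (shut at 1, half-way at 0, fully open at -1). In form: [[[x, y, z], [wx, wy, wz], claw], ...]. A call has 1 to 20 rows; each row is the pose to reach, as a shift and turn from the pose commanded when the call began; what a row does not reach only later rows make up. The controller multiplies each number of a shift by 10 cm and each number of a turn by 120 degrees. A row lasts 1/10 s, in which the tool goes at most 50 mm and 8.59 degrees, less where a joint would pass 70% of its speed; a pose out of reach is approached as far as the arm can. A call with a number of a shift or a turn outside -1 to 1 is refused whole. A call with a gripper value outside its range is refused whole. The fingers move at their own pace and stop on an object; the grip force is fixed at half the most. Time passes only in rows, so rows that repeat a pose let the fingers close. It gives the time, the measured TCP pose, the force, the opening and the grip force at its end, in the units of the state.
- read_state(): the state, without advancing time (a new reading comes with each control period).
- get_image(name): name is "scene" or "top" or "wrist"; returns a dict with "frame" (384x512x3 uint8, red, green, blue), "range_z" (384x512 float32, mm along the optical axis (not along the pixel's ray), 0 where there is no reading), "fx", "fy", "cx", "cy" (pixels), "R" (3x3) and "t" (3): a world point X has camera coordinates R X + t. Camera axes: x right, y down, z forward; pixel columns grow to the right and rows downward; lengths in mm; the calibration is good to about 2 mm. A picture is of the moment at which its call begins.
- job_done(): hands the job in; it is judged then, once.
The state is a dict: "clock": time; "joints": joint angles; "joint_vel": joint speeds; "joint_efforts": joint torques, N m; "position": TCP position; "ee_rot": TCP orientation; "contact_force": force on the tool from outside, world axes, zero at the start; "wrist_torque": the same for the moment, N m; "gripper_width": finger opening in mm; "grasp_force": force on a finger pad.
Only numpy, scipy, OpenCV 4.12 (cv2) and the standard library are available. Lean on these libraries where they do the work, as an engineer would, in place of code of your own. Each camera call takes 0.05 s, during which the arm holds its last target. There are 200 camera calls.

TASK

Turn the filter wheel on top of the lamp unit, click by click and pushing gently with a fingertip against its studs, until the green filter has clicked in at the white pointer; either direction will do. Do not pinch the wheel or its studs, do not lift or shove the lamp unit, leave the oil bottle, the objective and the slide box where they stand, and finish clear of everything.

Things in the scene. Friction and masses are not known exactly. Their poses are not given: they have to be found in the camera images.
- lamp_unit: White lamp housing with dark grey top plate, 180 (x) by 170 (y) by 70 mm high, 2.6 kg, standing loose on rubber feet. Origin: centre of its underside, on the bench; z up. An aluminium light snout, 40 mm across, sticks out 45 mm from its +x side at 36 mm height; the white pointer lies on the top plate on that side. The filter wheel lies flat on top, axis vertical through the origin.
- filter_wheel (a joint): Angle of the filter wheel in rad, counter-clockwise positive seen from above, no stops. 0 or any multiple of 6.283 = green filter at the pointer. Six spring detents, one every 1.047 rad; let go within about 0.4 rad of a detent's centre it pulls itself there. Leaving a detent takes about 2 N at a stud. Counter-clockwise from above the filters are green, blue, yellow, red, white, grey.
- wheel_axis (a point): Centre of the wheel's upper face, on its axis, 82 mm above the bench. Fixed to the lamp unit. The wheel is a black disc 124 mm across and 10 mm thick, carrying six flat coloured filter discs 21 mm across in aluminium rims, centred 38 mm from the axis, and three upright finger studs near its rim.
- pointer (a point): Point 38 mm from the wheel axis towards the white pointer mark (which lies just outside the wheel's rim), 82 mm above the bench: the chosen filter's centre must lie here. Fixed to the lamp unit.
- green_filter (a point): Centre of the green filter on the wheel's upper face, 38 mm from the axis. Turns with the wheel.
- stud0 (a point): Centre of the top of finger stud 0: an upright aluminium pin 12 mm across standing 24 mm above the wheel's upper face (top 106 mm above the bench), 54 mm from the axis. It stands on the wheel 30 degrees counter-clockwise of the green filter (between green and blue). Turns with the wheel.
- stud1 (a point): The same for stud 1, 120 degrees counter-clockwise of stud 0 (between yellow and red).
- stud2 (a point): The same for stud 2, 120 degrees clockwise of stud 0 (between white and grey).
- oil_bottle: Small amber oil bottle with black cap, 28 mm across, 70 mm tall, upright near the lamp unit. Origin: centre of its underside. Leave alone.
- objective: Spare microscope objective, steel with a green ring, 30 mm across, 46 mm tall, standing near the lamp unit. Origin: centre of its underside. Leave alone.
- slide_box: Blue slide box, 100 by 85 by 34 mm, lying near the lamp unit. Origin: centre of its underside. Leave alone.

How it is judged (in metres and radians):
At the end, for the whole second after the job is handed in: The green filter's centre is within 5 mm (7 degrees) of the point at the pointer and the wheel is still; the lamp unit stands level within 20 mm of where it was, and so do the oil bottle, objective and slide box (horizontal distance between green_filter and pointer below 0.005 m and velocity of joint filter_wheel between -0.1 and 0.1 rad/s and distance of each of lamp_unit, oil_bottle, objective, slide_box from where it was at the start of the episode below 0.02 m and angle between lamp_unit's own z axis and vertical below 0.03 rad); the robot touches nothing.
It fails at once if the lamp unit is lifted, tipped or shoved more than 20 mm (height (world z) of lamp_unit above 0.006 m or angle between lamp_unit's own z axis and vertical above 0.06 rad or distance of lamp_unit from where it was at the start of the episode above 0.02 m).
It fails at once if the wheel or lamp unit is pinched or pushed hard (over 25 N) (contact force between any of the fingers, the arm and lamp_unit above 25 N).
It fails at once if the oil bottle is moved more than 20 mm or tipped (distance of oil_bottle from where it was at the start of the episode above 0.02 m or angle between oil_bottle's own z axis and vertical above 0.3 rad).
It fails at once if the objective is moved more than 20 mm or tipped (distance of objective from where it was at the start of the episode above 0.02 m or angle between objective's own z axis and vertical above 0.3 rad).
It fails at once if the slide box is moved more than 20 mm or tipped (distance of slide_box from where it was at the start of the episode above 0.02 m or angle between slide_box's own z axis and vertical above 0.3 rad).
It also fails if it takes over 51 s, if anything falls off the work surface, if the arm or the gripper's body presses on something with over 40 N, if the wrist force passes 120 N, or if a joint passes its speed limit or range.

## Working session

There is one attempt and no reset: what is moved stays moved. The work goes in short steps, Python scripts to look and compute and a shell command to move; the robot and the scene stay as the last step left them, time stands still between calls to the robot, and variables do not carry over. Pictures are saved under pics/ and viewed, at most 10 in all, crops included, and the job is handed in when it is done.

```bash
mkdir -p pics; cat > h.py <<'E'
import numpy as np, cv2
from bench import *
def px2w(im,u,v,z=None):
    R=np.array(im["R"]);t=np.array(im["t"])
    d=np.array([(u-im["cx"])/im["fx"],(v-im["cy"])/im["fy"],1.0])
    c=-R.T@t; w=R.T@d
    if z is None: return c+w*float(im["range_z"][int(v),int(u)])
    return c+w*(z-c[2])/w[2]
E
python3 - <<'E'
from h import *
import pickle
s=read_state();print(s)
for n in("top","scene"):
    im=get_image(n);pickle.dump(im,open(n+".pkl","wb"))
    cv2.imwrite(f"pics/{n}0.png",cv2.resize(im["frame"][:,:,::-1],(800,600),interpolation=cv2.INTER_CUBIC))
    print(n,im["fx"],-np.array(im["R"]).T@im["t"])
E
```

```text
{'clock': 0.0, 'joints': array([ 1.50260641e+00,  3.85567758e-01,  6.62400633e-03, -5.10456354e-04,
       -1.19399130e+00, -2.58629018e-01]), 'joint_vel': array([-0.00023747,  0.00151014, -0.00015335,  0.0008181 ,  0.0015163 ,
       -0.00127223]), 'joint_efforts': array([-3.80562715e-04, -3.92287338e+01,  1.88394821e+01,  4.18619201e+00,
       -4.74928893e-03,  9.44761837e-06]), 'position': array([200.41922059, 591.37789029, 230.21240571]), 'ee_rot': array([ 9.86662441e-01, -1.62776004e-01, -1.34477157e-04,  1.08707126e-03]), 'contact_force': array([0.26053406, 0.64010773, 0.46743858]), 'wrist_torque': array([ 0.01834088,  0.04250108, -0.01650767]), 'grasp_force': 0.0, 'gripper_width': 85.40807693901435}
top 433.15073763467575 [ 374.4274852     2.30659737 1089.55393626]
scene 377.227326888541 [982.40141915 -36.06718472 662.07867777]
```

View pics/top0.png

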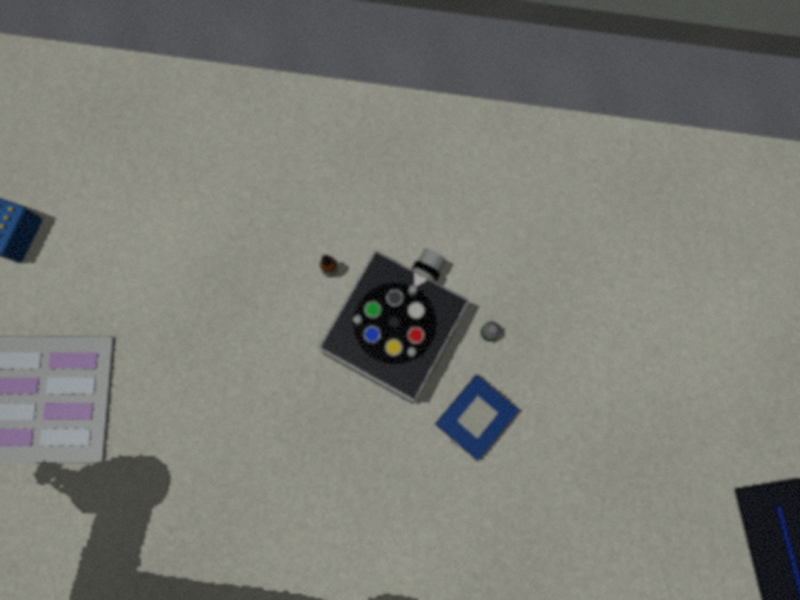

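View pics/scene0.png

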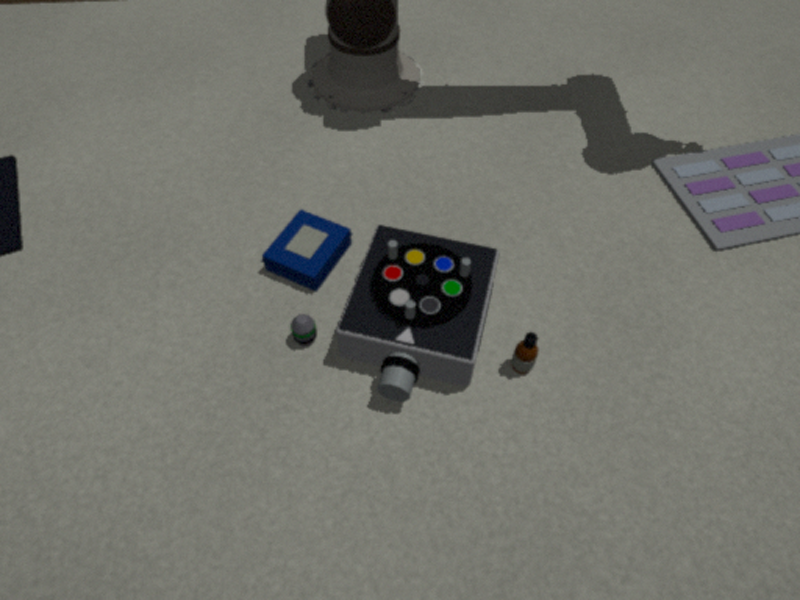

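The top view shows the wheel near (394,322), green at (373,310), and the pointer and snout towards (418,280)/(430,262). The wheel seems to sit about 90° CCW of its goal. I'll measure this more accurately.

```bash
python3 - <<'E'
from h import *
import pickle
im=pickle.load(open("top.pkl","rb"))
f=im["frame"][150:265,195:350,::-1]
cv2.imwrite("pics/c1.png",cv2.resize(f,None,fx=5,fy=5,interpolation=cv2.INTER_CUBIC))
im=pickle.load(open("scene.pkl","rb"))
f=im["frame"][130:260,160:360,::-1]
cv2.imwrite("pics/c2.png",cv2.resize(f,None,fx=4,fy=4,interpolation=cv2.INTER_CUBIC))
E
```

```text
(no output)
```

View pics/c1.png

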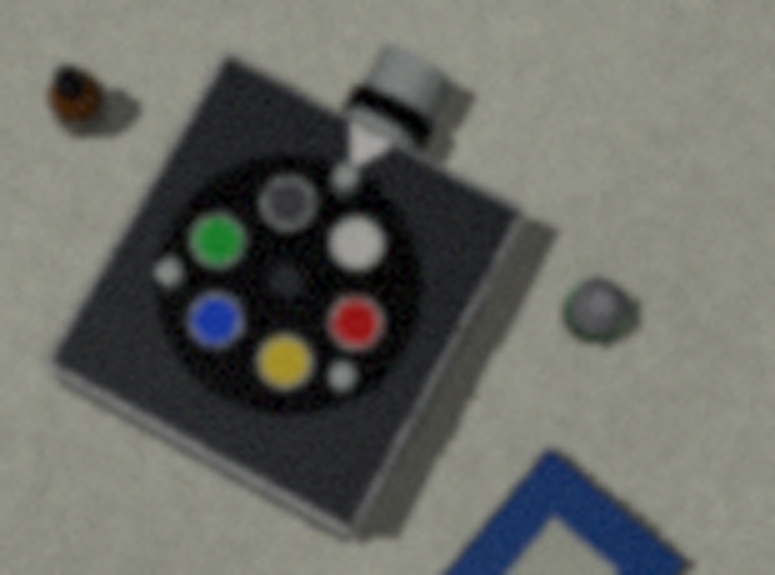

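View pics/c2.png

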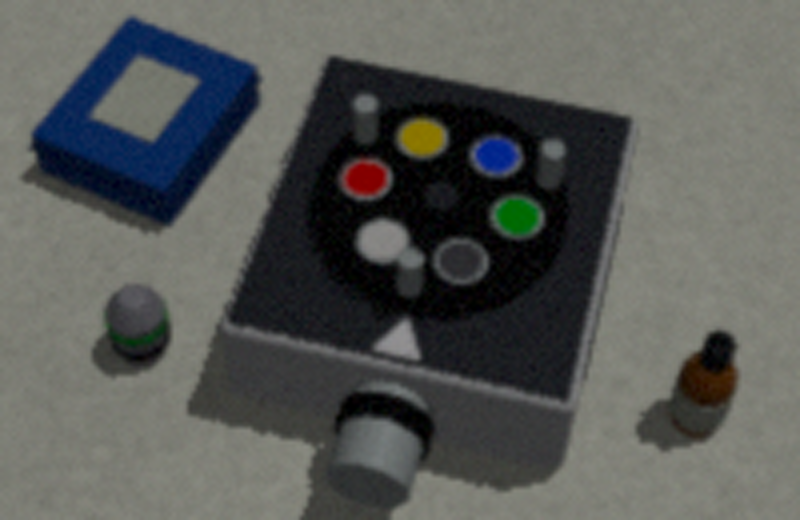

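The crop shows the wheel centre at (286,282), green (217,240), pointer tip about (360,163), and studs at (346,178), (169,272) and (342,377). Next I compute world positions.

```bash
python3 - <<'E'
from h import *
import pickle
im=pickle.load(open("top.pkl","rb"))
P=lambda u,v,z:px2w(im,u/5+195-.4,v/5+150-.4,z)[:2]
fil={'gr':(217,240),'bl':(215,320),'ye':(285,361),'re':(355,322),'wh':(356,242),'gy':(288,203)}
F={k:P(*p,82) for k,p in fil.items()}
c=np.mean(list(F.values()),0);print("c",c)
ang=lambda d:np.degrees(np.arctan2(d[1],d[0]))
for k,p in F.items(): print(k,p.round(1),np.linalg.norm(p-c).round(1),ang(p-c).round(1))
C=[P(*p,70) for p in((228,60),(525,213),(352,537),(57,365))]
print("plate c",np.mean(C,0),[round(float(ang(C[a]-C[b])),1) for a,b in((0,3),(1,2),(0,1),(3,2))])
print("ptr tip",ang(P(360,163,70)-c))
for n,p in dict(s2=(346,178),s0=(169,272),s1=(342,377)).items():
    q=P(*p,106);print(n,q.round(1),np.linalg.norm(q-c).round(1),ang(q-c).round(1))
for n,p,z in(("bottle",(72,80),70),("obj",(600,305),46),("snout",(405,80),55)):print(n,P(*p,z).round(1))
print(read_state()["ee_rot"])
E
```

```text
c [545.71523523  39.37689793]
gr [560.5  74.6] 38.2 67.3
bl [522.5  69.6] 38.1 127.5
ye [508.1  34.2] 38.0 -172.2
re [531.1   4.4] 37.9 -112.7
wh [569.1   9.3] 38.0 -52.1
gy [583.1  44. ] 37.6 7.0
plate c [543.46907658  36.92321297] [-19.7, -20.2, 70.4, 68.3]
ptr tip -22.277689088706815
s2 [593.8  18.1] 52.6 -23.9
s0 [538.   92.5] 53.7 98.3
s1 [501.4   6.7] 55.1 -143.6
bottle [630.8 157.6]
obj [ 562.3 -112.5]
snout [658.5  -2.9]
[ 9.86670277e-01 -1.62729023e-01 -9.98946098e-05  1.00934111e-03]
```

The centre is about (546,39), the pointer direction about -21° and green at +67°, so it needs roughly 88° clockwise. I'll push stud0 clockwise with the shut fingers, starting from behind it.

```bash
for i in 1; do
python3 -m jog '[[[0.25,-0.43,0],[0,0,0.07],1],[[0.5,-0.86,0],[0,0,0.14],1],[[0.5,-0.86,0],[0,0,0.2],1],[[0.5,-0.86,0],[0,0,0.26],1],[[0.5,-0.86,0],[0,0,0.325],1]]'
python3 -m jog '[[[0.25,-0.43,0],[0,0,0],1],[[0.5,-0.86,0],[0,0,0],1],[[0.5,-0.86,0],[0,0,0],1]]'
python3 -m jog '[[[0.25,-0.43,0],[0,0,0],1],[[0.5,-0.86,0],[0,0,0],1],[[0.5,-0.86,0],[0,0,0],1]]'
python3 -m jog '[[[0.25,-0.43,0],[0,0,0],1],[[0.5,-0.86,0],[0,0,0],1],[[0.5,-0.86,0],[0,0,0],1]]'
python3 -m jog '[[[0.25,-0.43,0],[0,0,0],1],[[0.5,-0.86,0],[0,0,0],1],[[0.5,-0.86,0],[0,0,0],1]]'
python3 -m jog '[[[0.25,-0.43,0],[0,0,0],1],[[0.5,-0.86,0],[0,0,0],1],[[0.5,-0.86,0],[0,0,0],1],[[0.5,-0.86,0],[0,0,0],1]]'
done; python3 - <<'E'
from h import *
print(read_state())
E
```

```text
clock: 0.6
position: [250.8, 505.2, 231.1]
ee_rot: [0.984, 0.178, -0.0, 0.0]
contact_force: [-0.8, 0.3, 0.0]
gripper_width: 12.1
grasp_force: 0.0
clock: 0.9
position: [301.7, 415.4, 231.0]
ee_rot: [0.985, 0.174, -0.001, 0.001]
contact_force: [0.7, -0.4, -0.2]
gripper_width: -0.1
grasp_force: 0.0
clock: 1.2
position: [351.6, 329.9, 231.0]
ee_rot: [0.985, 0.174, -0.001, 0.001]
contact_force: [-0.2, -0.2, -0.4]
gripper_width: 0.2
grasp_force: 0.0
clock: 1.5
position: [401.7, 244.6, 231.0]
ee_rot: [0.985, 0.173, -0.0, 0.0]
contact_force: [0.4, 0.3, -1.0]
gripper_width: -0.0
grasp_force: 0.0
clock: 1.8
position: [452.0, 159.1, 230.9]
ee_rot: [0.985, 0.173, -0.0, 0.0]
contact_force: [0.9, -0.2, 0.3]
gripper_width: -0.1
grasp_force: 0.0
clock: 2.2
position: [500.8, 76.1, 230.8]
ee_rot: [0.985, 0.175, -0.0, -0.0]
contact_force: [0.8, -0.0, 0.2]
gripper_width: 0.2
grasp_force: 0.0
{'clock': 2.2, 'joints': array([ 4.71489141e-01,  1.83568809e-01, -2.77041920e-01, -4.90527162e-04,
       -1.11101777e+00,  1.45183384e+00]), 'joint_vel': array([ 0.0396053 , -0.0140348 , -0.01052033, -0.00153666, -0.00100482,
        0.00097223]), 'joint_efforts': array([-9.28292368e-01, -2.78260499e+01,  1.83253598e+01,  4.10951301e+00,
        2.37269262e-03,  1.69515365e-02]), 'position': array([500.75339823,  76.08076733, 230.75064684]), 'ee_rot': array([ 9.84524783e-01,  1.75244772e-01, -4.62023271e-04, -8.91775853e-05]), 'contact_force': array([ 0.83693736, -0.02031926,  0.24264633]), 'wrist_torque': array([0.0602731 , 0.02729153, 0.00826492]), 'grasp_force': 0.0, 'gripper_width': 0.17409575827590013}
```

```bash

python3 -m jog '[[[0,0,-0.3],[0,0,0],1],[[0,0,-0.6],[0,0,0],1],[[0,0,-0.9],[0,0,0],1],[[0,0,-0.9],[0,0,0],1]]'
python3 -m jog '[[[0,0,-0.1],[0,0,0],1],[[0,0,-0.2],[0,0,0],1],[[0,0,-0.3],[0,0,0],1],[[0,0,-0.4],[0,0,0],1],[[0,0,-0.48],[0,0,0],1],[[0,0,-0.48],[0,0,0],1],[[0,0,-0.48],[0,0,0],1]]'
python3 - <<'E'
from h import *
im=get_image("top");cv2.imwrite("pics/t2.png",cv2.resize(im["frame"][130:280,180:380,::-1],None,fx=4,fy=4,interpolation=cv2.INTER_CUBIC))
c=np.array([545.7,39.4]);cur=np.array([500.6,75.9]);yaw=20.
for phi in range(135,25,-5):
    a=np.radians(phi);p=c+55*np.array([np.cos(a),np.sin(a)])
    print(phi,((p-cur)/100).round(3),round((min(phi-107.5,20)-yaw)/120,3))
E
```

```text
clock: 2.6
position: [497.2, 76.7, 137.7]
ee_rot: [0.984, 0.177, -0.004, 0.001]
contact_force: [-0.0, -0.1, 0.2]
gripper_width: 0.1
grasp_force: 0.0
clock: 3.3
position: [500.7, 75.8, 93.2]
ee_rot: [0.984, 0.176, -0.0, 0.0]
contact_force: [0.2, 0.1, 0.1]
gripper_width: 0.3
grasp_force: 0.0
135 [0.062 0.024] 0.0
130 [0.097 0.056] 0.0
125 [0.136 0.086] -0.021
120 [0.176 0.111] -0.062
115 [0.219 0.133] -0.104
110 [0.263 0.152] -0.146
105 [0.309 0.166] -0.188
100 [0.355 0.177] -0.229
95 [0.403 0.183] -0.271
90 [0.451 0.185] -0.312
85 [0.499 0.183] -0.354
80 [0.547 0.177] -0.396
75 [0.593 0.166] -0.438
70 [0.639 0.152] -0.479
65 [0.683 0.133] -0.521
60 [0.726 0.111] -0.562
55 [0.766 0.086] -0.604
50 [0.805 0.056] -0.646
45 [0.84  0.024] -0.688
40 [ 0.872 -0.011] -0.729
35 [ 0.902 -0.05 ] -0.771
30 [ 0.927 -0.09 ] -0.812
```

View pics/t2.png

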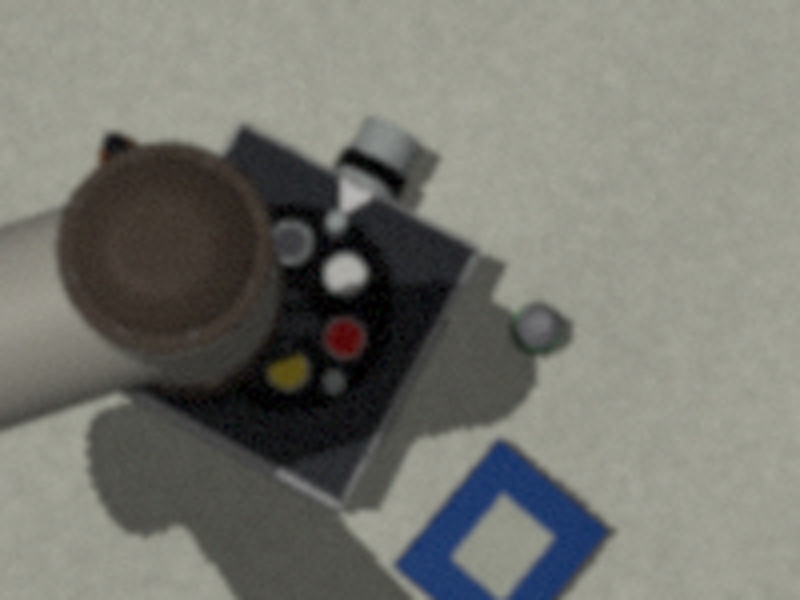

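The fingertip is down behind stud0, and the visible filters and stud s1 at (334,378) haven't moved. Now the first push, going gently.

```bash

python3 -m jog '[[[0.03,0.012,0],[0,0,0],1],[[0.062,0.024,0],[0,0,0],1],[[0.08,0.04,0],[0,0,0],1],[[0.097,0.056,0],[0,0,0],1],[[0.116,0.071,0],[0,0,-0.01],1],[[0.136,0.086,0],[0,0,-0.021],1],[[0.156,0.099,0],[0,0,-0.041],1],[[0.176,0.111,0],[0,0,-0.062],1],[[0.197,0.122,0],[0,0,-0.083],1],[[0.219,0.133,0],[0,0,-0.104],1],[[0.241,0.143,0],[0,0,-0.125],1],[[0.263,0.152,0],[0,0,-0.146],1],[[0.286,0.159,0],[0,0,-0.167],1],[[0.309,0.166,0],[0,0,-0.188],1],[[0.332,0.172,0],[0,0,-0.21],1],[[0.355,0.177,0],[0,0,-0.229],1],[[0.355,0.177,0],[0,0,-0.229],1]]'
python3 - <<'E'
from h import *
im=get_image("top");cv2.imwrite("pics/t3.png",cv2.resize(im["frame"][130:280,180:380,::-1],None,fx=4,fy=4,interpolation=cv2.INTER_CUBIC))
E
```

```text
clock: 5.05
position: [536.3, 93.8, 93.2]
ee_rot: [0.998, -0.063, 0.0, 0.0]
contact_force: [-0.0, -0.1, -0.4]
gripper_width: -0.2
grasp_force: 0.0
```

View pics/t3.png

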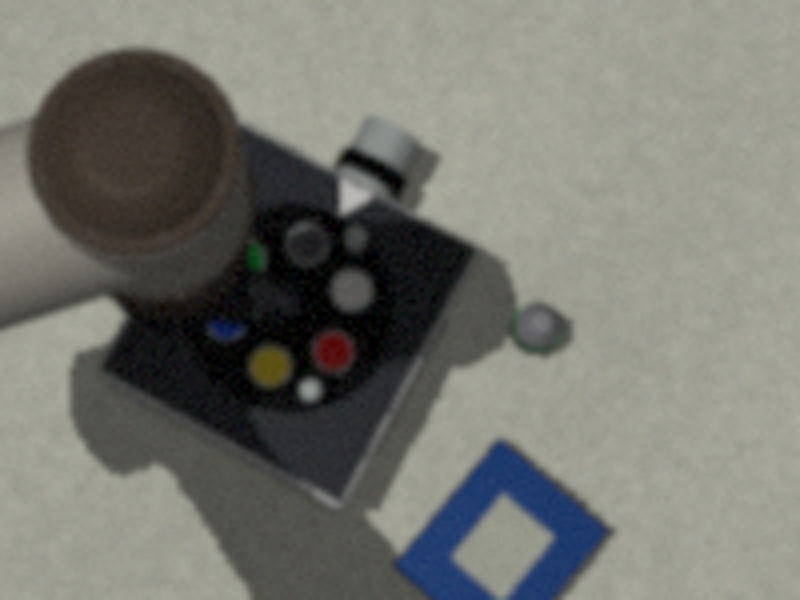

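The wheel has turned about 20° clockwise (s1 moved to (309,389), grey to (308,243)), and the lamp unit hasn't moved. I'll keep pushing.

```bash

python3 -m jog '[[[0.024,0.003,0],[0,0,-0.021],1],[[0.048,0.006,0],[0,0,-0.042],1],[[0.072,0.007,0],[0,0,-0.062],1],[[0.096,0.008,0],[0,0,-0.083],1],[[0.12,0.007,0],[0,0,-0.104],1],[[0.144,0.006,0],[0,0,-0.125],1],[[0.168,0.003,0],[0,0,-0.146],1],[[0.192,0,0],[0,0,-0.167],1],[[0.215,-0.005,0],[0,0,-0.188],1],[[0.238,-0.011,0],[0,0,-0.209],1],[[0.261,-0.018,0],[0,0,-0.23],1],[[0.284,-0.025,0],[0,0,-0.25],1],[[0.306,-0.034,0],[0,0,-0.271],1],[[0.328,-0.044,0],[0,0,-0.292],1],[[0.35,-0.055,0],[0,0,-0.313],1],[[0.371,-0.066,0],[0,0,-0.333],1],[[0.391,-0.078,0],[0,0,-0.354],1],[[0.411,-0.091,0],[0,0,-0.375],1],[[0.411,-0.091,0],[0,0,-0.375],1]]'
python3 - <<'E'
from h import *
im=get_image("top");cv2.imwrite("pics/t4.png",cv2.resize(im["frame"][130:280,180:380,::-1],None,fx=4,fy=4,interpolation=cv2.INTER_CUBIC))
E
```

```text
clock: 7.0
position: [577.3, 84.6, 93.3]
ee_rot: [0.898, -0.44, 0.0, -0.0]
contact_force: [0.8, -0.3, -0.0]
gripper_width: -0.2
grasp_force: 0.0
```

View pics/t4.png

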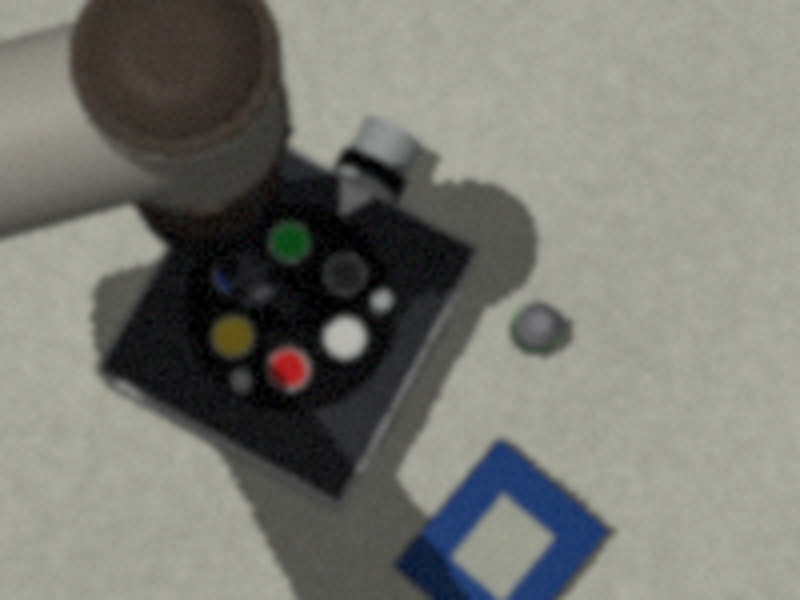

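Green is at (289,241), where grey was at the start, so it has turned 60° with about 28° left. Next push goes to roughly 8° short of the detent so it can click in, then I back off along the arc and lift.

```bash

python3 -m jog '[[[0.02,-0.015,0],[0,0,-0.021],1],[[0.039,-0.03,0],[0,0,-0.042],1],[[0.057,-0.046,0],[0,0,-0.063],1],[[0.074,-0.062,0],[0,0,-0.084],1],[[0.09,-0.079,0],[0,0,-0.104],1],[[0.106,-0.097,0],[0,0,-0.125],1],[[0.122,-0.116,0],[0,0,-0.146],1],[[0.136,-0.136,0],[0,0,-0.167],1],[[0.136,-0.136,0],[0,0,-0.167],1],[[0.136,-0.136,0],[0,0,-0.167],1]]'
python3 -m jog '[[[-0.03,0.039,0],[0,0,0.042],1],[[-0.062,0.074,0],[0,0,0.083],1],[[-0.097,0.106,0],[0,0,0.125],1],[[-0.097,0.106,0],[0,0,0.125],1],[[-0.097,0.106,0.2],[0,0,0.125],1],[[-0.097,0.106,0.5],[0,0,0.125],1],[[-0.097,0.106,0.8],[0,0,0.125],1],[[-0.097,0.106,1],[0,0,0.125],1]]'
python3 -m jog '[[[-0.1,0.3,0.2],[0,0,0],1],[[-0.3,0.6,0.3],[0,0,0],1],[[-0.5,1,0.3],[0,0,0],1],[[-0.5,1,0.3],[0,0,0],1]]'
python3 -m jog '[[[-0.2,0.3,0],[0,0,0],1],[[-0.4,0.6,0],[0,0,0],1],[[-0.7,1,0],[0,0,0],1],[[-0.7,1,0],[0,0,0],1],[[-0.7,1,0],[0,0,0],1]]'
python3 - <<'E'
from h import *
im=get_image("top");cv2.imwrite("pics/t5.png",cv2.resize(im["frame"][150:265,195:350,::-1],None,fx=5,fy=5,interpolation=cv2.INTER_CUBIC))
E
```

```text
clock: 8.05
position: [590.6, 70.8, 93.2]
ee_rot: [0.808, -0.589, -0.0, 0.0]
contact_force: [-0.3, -0.6, -0.1]
gripper_width: -0.2
grasp_force: 0.0
clock: 8.85
position: [581.9, 81.6, 195.8]
ee_rot: [0.878, -0.48, 0.001, -0.001]
contact_force: [0.2, -0.2, 0.1]
gripper_width: -0.2
grasp_force: 0.0
clock: 9.25
position: [529.7, 184.9, 224.1]
ee_rot: [0.879, -0.477, 0.0, -0.001]
contact_force: [1.0, -0.3, 0.2]
gripper_width: 0.3
grasp_force: 0.0
clock: 9.75
position: [460.7, 282.0, 223.3]
ee_rot: [0.878, -0.478, 0.0, 0.0]
contact_force: [-0.5, -0.6, -0.1]
gripper_width: -0.3
grasp_force: 0.0
```

View pics/t5.png

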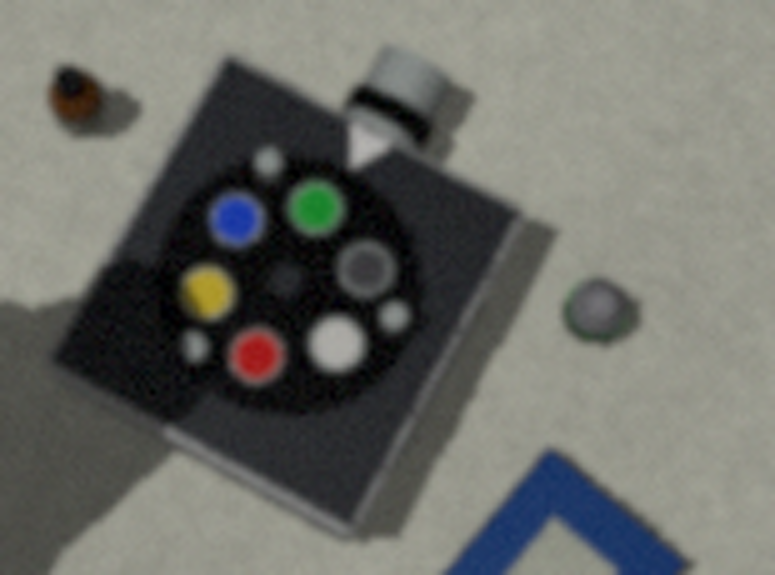

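Green is at (316,208), still short of the pointer. I need to know whether it's stuck or still creeping, and by how much.

```bash
cat > g.py <<'E'
from h import *
def green():
    im=get_image("top");f=im["frame"].astype(int);h=cv2.cvtColor(im["frame"],cv2.COLOR_RGB2HSV)
    out={}
    for n,(a,b) in dict(gr=(50,75),bl=(108,125),ye=(20,32),re=(175,186)).items():
        H=h[...,0].astype(int);H=np.where((n=="re")&(H<6),H+180,H)
        m=((H>=a)&(H<=b)&(h[...,1]>120)&(h[...,2]>60)).astype(np.uint8);m[:, :220]=0;m[:,285:]=0;m[:175]=0;m[235:]=0
        k,l,s,c=cv2.connectedComponentsWithStats(m);i=1+s[1:,4].argmax()
        d=px2w(im,*c[i],82)[:2]-[545.7,39.4]
        out[n]=(round(float(np.degrees(np.arctan2(d[1],d[0]))),1),round(float(np.linalg.norm(d)),1),int(s[i,4]))
    return out
E
python3 -c "
from g import *
for i in range(3):print(green())
im=get_image('top')
P=lambda u,v,z:px2w(im,u/5+195-.4,v/5+150-.4,z)[:2]
a=lambda d:np.degrees(np.arctan2(d[1],d[0]))
print([a(P(*p,70)-[545.7,39.4]) for p in((360,170),(372,148))])
print('snout',a(P(407,62,50)-P(388,110,50)))"
```

```text
{'gr': (-13.0, 37.9, 51), 'bl': (47.5, 38.4, 60), 'ye': (107.3, 38.2, 61), 're': (166.9, 38.0, 61)}
{'gr': (-13.0, 37.9, 51), 'bl': (47.2, 38.3, 59), 'ye': (107.5, 38.2, 58), 're': (166.9, 38.0, 61)}
{'gr': (-13.0, 37.9, 51), 'bl': (47.9, 38.6, 60), 'ye': (107.6, 38.1, 59), 're': (166.9, 38.0, 61)}
[np.float64(-23.797285269531105), np.float64(-23.182918796289968)]
snout -13.017492754082413
```

```bash
python3 - <<'E'
from h import *
import pickle
a=lambda d:round(float(np.degrees(np.arctan2(d[1],d[0]))),1)
im=pickle.load(open("scene.pkl","rb"))
P=lambda u,v,z:px2w(im,u/4+160-.4,v/4+130-.4,z)[:2]
F=[P(*p,82) for p in((422,138),(496,156),(517,217),(461,261),(383,241),(366,179))]
c=np.mean(F,0);print("scene c",c,"green",a(F[2]-c))
tip=P(406,320,70);b=[P(373,343,70),P(421,360,70)];m=(b[0]+b[1])/2
print("tip",a(tip-c),"mid",a(m-c),"axis",a(m-tip),"base perp",a(b[0]-b[1])+90)
C=[P(*p,70) for p in((332,60),(632,120),(570,403),(227,326))]
print("plate c",np.mean(C,0),[a(C[3]-C[0]),a(C[2]-C[1]),a(C[1]-C[0])-90,a(C[2]-C[3])-90])
# top: white triangle segmentation + plate minAreaRect
im=pickle.load(open("top.pkl","rb"));g=cv2.cvtColor(im["frame"],cv2.COLOR_RGB2GRAY)
m=(g<75).astype(np.uint8);m[:,:200]=0;m[:,310:]=0;m[:155]=0;m[262:]=0
m=cv2.morphologyEx(m,cv2.MORPH_CLOSE,np.ones((9,9)))
m=cv2.morphologyEx(m,cv2.MORPH_OPEN,np.ones((9,9)))
k,l,s,cc=cv2.connectedComponentsWithStats(m);i=1+s[1:,4].argmax()
q=np.argwhere(l==i)[:,::-1].astype(np.float32);r=cv2.boxPoints(cv2.minAreaRect(q))
W=[px2w(im,*p,70)[:2] for p in r];print("plate",np.mean(W,0),[(a(W[(j+1)%4]-W[j]),round(np.linalg.norm(W[(j+1)%4]-W[j]),1)) for j in range(4)])
E
```

```text
scene c [547.07028476  37.9010642 ] green 67.0
tip -20.9 mid -20.7 axis -19.7 base perp -27.900000000000006
plate c [550.2535829   37.93608188] [-20.8, -20.3, -20.099999999999994, -20.0]
plate [556.83547249  23.28219925] [(-20.4, np.float64(206.0)), (-112.7, np.float64(184.6)), (157.7, np.float64(202.2)), (68.5, np.float64(178.0))]
```

Pointer at about -20.5° and green at -12.8° leave 7.7° to go, and friction holds the wheel. I'll nudge it that last bit with the same stud.

```bash

python3 -m jog '[[[0.3,-0.5,0],[0,0,0],1],[[0.7,-1,0],[0,0,0],1],[[0.7,-1,0],[0,0,0],1]]'
python3 -m jog '[[[0.2,-0.5,0],[0,0,0],1],[[0.5,-1,-0.1],[0,0,0],1],[[0.5,-1,-0.3],[0,0,0],1],[[0.5,-1,-0.3],[0,0,0],1],[[0.5,-1,-0.3],[0,0,0],1]]'
python3 -m jog '[[[0,0,-0.2],[0,0,0],1],[[0,0,-0.4],[0,0,0],1],[[0,0,-0.6],[0,0,0],1],[[0,0,-0.8],[0,0,0],1],[[0,0,-0.9],[0,0,0],1],[[0,0,-1],[0,0,0],1],[[0,0,-1],[0,0,0],1]]'
python3 -m jog '[[[0.035,-0.032,0],[0,0,-0.042],1],[[0.067,-0.067,0],[0,0,-0.083],1],[[0.082,-0.087,0],[0,0,-0.104],1],[[0.097,-0.106,0],[0,0,-0.125],1],[[0.105,-0.118,0],[0,0,-0.14],1],[[0.113,-0.132,0],[0,0,-0.152],1],[[0.122,-0.146,0],[0,0,-0.166],1],[[0.129,-0.158,0],[0,0,-0.178],1],[[0.136,-0.171,0],[0,0,-0.191],1],[[0.136,-0.171,0],[0,0,-0.191],1],[[0.136,-0.171,0],[0,0,-0.191],1]]'
python3 -m jog '[[[-0.02,0.03,0],[0,0,0.042],1],[[-0.05,0.07,0],[0,0,0.083],1],[[-0.1,0.13,0],[0,0,0.14],1],[[-0.136,0.171,0],[0,0,0.191],1],[[-0.136,0.171,0],[0,0,0.191],1],[[-0.136,0.171,0.2],[0,0,0.191],1],[[-0.136,0.171,0.5],[0,0,0.191],1],[[-0.136,0.171,1],[0,0,0.191],1]]'
python3 -m jog '[[[-0.1,0.3,0.2],[0,0,0],1],[[-0.3,0.6,0.3],[0,0,0],1],[[-0.5,1,0.3],[0,0,0],1],[[-0.5,1,0.3],[0,0,0],1]]'
python3 -m jog '[[[-0.2,0.3,0],[0,0,0],1],[[-0.4,0.6,0],[0,0,0],1],[[-0.7,1,0],[0,0,0],1],[[-0.7,1,0],[0,0,0],1],[[-0.7,1,0],[0,0,0],1]]'
python3 - <<'E'
from g import *
print(green());print(green())
im=get_image("top");cv2.imwrite("pics/t6.png",cv2.resize(im["frame"][150:265,195:350,::-1],None,fx=5,fy=5,interpolation=cv2.INTER_CUBIC))
E
```

```text
clock: 10.3
position: [532.9, 178.1, 223.3]
ee_rot: [0.877, -0.481, 0.0, 0.0]
contact_force: [-1.0, 1.1, 0.0]
gripper_width: -0.4
grasp_force: 0.0
clock: 10.8
position: [581.1, 80.5, 193.0]
ee_rot: [0.877, -0.48, -0.0, 0.001]
contact_force: [0.1, 0.3, 0.0]
gripper_width: 0.2
grasp_force: 0.0
clock: 11.5
position: [580.7, 81.9, 92.8]
ee_rot: [0.878, -0.479, -0.0, 0.0]
contact_force: [-0.8, 0.2, -0.8]
gripper_width: 0.2
grasp_force: 0.0
clock: 12.6
position: [594.7, 64.4, 93.2]
ee_rot: [0.765, -0.644, -0.0, 0.0]
contact_force: [0.9, -0.2, -0.2]
gripper_width: -0.0
grasp_force: 0.0
clock: 13.4
position: [579.2, 80.8, 191.2]
ee_rot: [0.877, -0.48, -0.003, 0.003]
contact_force: [1.1, 0.5, 0.3]
gripper_width: -0.2
grasp_force: 0.0
clock: 13.8
position: [529.8, 184.8, 224.2]
ee_rot: [0.878, -0.478, 0.0, -0.001]
contact_force: [0.2, 0.3, -0.4]
gripper_width: 0.4
grasp_force: 0.0
clock: 14.3
position: [460.8, 282.1, 223.3]
ee_rot: [0.878, -0.479, 0.0, 0.0]
contact_force: [0.6, 0.5, -0.1]
gripper_width: -0.3
grasp_force: 0.0
{'gr': (-20.1, 38.2, 54), 'bl': (40.0, 37.9, 58), 'ye': (99.8, 38.3, 59), 're': (159.2, 37.7, 59)}
{'gr': (-20.4, 38.2, 53), 'bl': (40.0, 37.9, 58), 'ye': (99.6, 38.6, 61), 're': (159.6, 37.8, 61)}
```

View pics/t6.png

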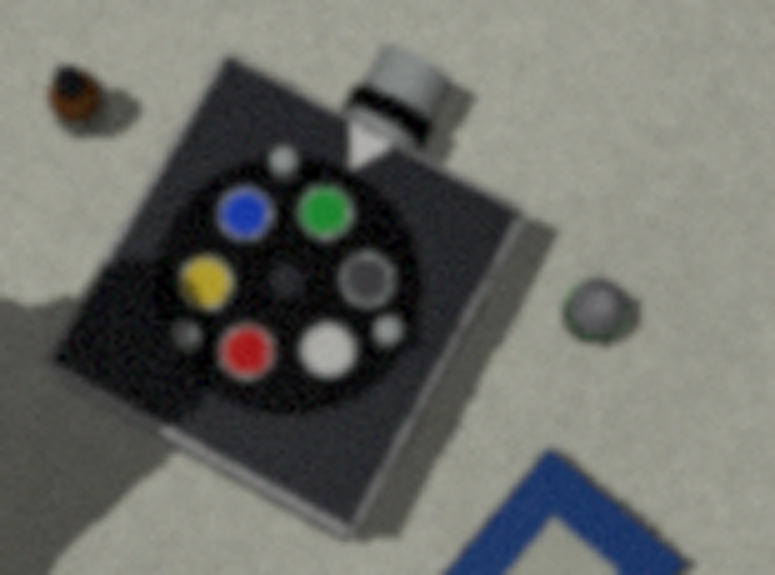

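The view shows green at (325,212), in line with the lamp axis towards the pointer (measured -20.2° against about -20.5°). The lamp and the other objects haven't moved and the arm is clear, so I'm handing it in.

```bash
python3 -c "
from bench import *
print(job_done())"
```

```text
the job is handed in; nothing more can be done
None
```

I turned the wheel about 88° clockwise by pushing stud 0, and green now sits within about 2° of the pointer by the camera. I never saw a detent pull the wheel in: it stayed wherever I stopped pushing, so I set the last 8° by position. Nothing else moved that I could see, the arm finished clear, and the job was handed in at about 14.5 s; no verdict came back.

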